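Feed a spacer block through the chute's gravity flap

TASK

Feed the pine block lying on the chute's deck into the chute by pushing only: first push it sideways until it lies flat along the guide fence, then push its rear end along the fence so that it opens the hanging orange flap and slides down the ramp to the end stop, and take the fingers away so that the flap swings shut behind it. Do not lift the block, and leave the loose things standing around it where they are.

Things in the scene. Friction and masses are not known exactly. Their poses are not given: they have to be found in the camera images.
- chute: Blue sheet-metal feed chute, fixed. Origin on the table straight under the flap's middle; +x = feed direction (through the flap, down the ramp), +y to the deck's open side, z up. Level metal deck, top 80 mm above the table, x -202 to +15 mm, y -33 to +131 mm, with 4 mm lips at x = -200 and y = +132 mm. All surfaces and the flap are slippery (friction about 0.15).
- fence (a point): Point on the guide fence's face at deck level, mid-length, same axes as the chute: the fence runs along the feed direction at the chute's y = -26.5 mm, from x = -202 to -7 mm, and stands 30 mm above the deck. The block lying along it has its centre at the chute's y = -4 mm.
- opening (a point): Middle of the flap opening at deck level (chute x = 0, y = 0). It is 66 mm wide, in line with the fence; cheek plates at its sides (chute x -8 to +42 mm, tops 82 mm above the deck), a 12 mm wide bar over it, 76 to 84 mm above the deck. A panel 50 mm high closes the rest of the deck's front edge (x = 0, y +40 to +134 mm).
- end_stop (a point): Foot of the end stop (chute x = 160 mm, y = 0, table level), a plate 62 mm high. The ramp, 62 mm wide between side walls, falls to it at 28 degrees from the deck's edge at chute x = +15 mm. The block at rest on the ramp against the stop has its centre at about chute x = 99 mm, 57 mm above the table.
- block_centre (a point): Centre (half-way up) of the loose pine spacer block, 45 x 110 x 40 mm, about 0.16 kg; its long axis is the point's y, z up. It lies on the deck off the fence, within 0.25 rad of the feed direction. Once its centre is well past the deck's edge (5 to 20 mm beyond chute x = +15 mm) it tips and slides down by itself.
- flap (a joint): Orange gravity flap, 54 mm wide, 64 mm long, 30 g, hanging from a pin 148 mm above the table (68 mm above the deck) at the chute's x = 0. 0 = hanging shut, grows to 1.45 rad as its lower edge swings in the feed direction; it cannot swing the other way and falls shut by its own weight, within about a second.
- flap_edge (a point): Middle of the flap's lower edge; shut, it hangs 5 mm above the deck.
- rivet_tub: Loose pale tub of rivets, 87 mm across, 57 mm high, origin at the centre of its underside. Bystander.
- box_cutter: Loose orange box cutter, 22 x 170 x 22 mm, origin at the centre of its underside. Bystander.
- saddle_block: Loose black moulded saddle, 40 x 90 x 40 mm, origin at the centre of its underside. Bystander.
- packing_tape: Loose roll of brown tape, 112 mm across, 48 mm high, origin at the centre of its underside. Bystander.
There are look-alikes about, which are no part of the job. Of the things like the part that bears block_centre, leave any that is yellow; of the rest the smaller one is meant.

How it is judged:
By the outcome, as a careful person would: the job done as asked, in the order asked, and still so for the second after the job is handed in, with the robot touching nothing.
It also fails if it takes over 43 s, if anything falls off the work surface, if the arm or the gripper's body presses on something with over 40 N, if the wrist force passes 120 N, or if a joint passes its speed limit or range.

ROBOT

A 6-joint arm with a two-finger parallel gripper is mounted at the origin on the work surface; the furniture and walls round the work are solid. World frame = base frame: x ahead of the robot, y to its left, z up, the work surface at z = 0. Lengths are in m, angles in rad, forces in N, time in s.
With the tool pointing down it reaches from about 0.225 to 0.725 m from the base axis. Payload 3.1 kg.
Tool frame: the origin (TCP) lies midway between the tips of the shut fingers; the grasp point (between the pads) lies 19 mm behind it; z points along the fingers, y is the direction in which the jaws open and shut (so a half turn about z gives the same grasp; the last joint's range is limited). The gripper opens to 85 mm and grips with 20 to 120 N. Pads are 22 mm wide; open, the fingers measure 114 mm over their backs; the gripper's body (76 mm by 85 mm) begins 54 mm behind the grasp point. The pads swing forward as they close: fully open they stand 13 mm farther back than shut.
Start: joints at [-0.128, 0.048, 0.099, 1.622, 0, 1.443], TCP at [0.525, -0, 0.231] pointing down, gripper open.
Joint ranges: [-2.91, 2.91], [-0.99, 1.94], [-1.21, 1.42], [-2.12, 2.29], [-1.49, 1.47], [-3.14, 3.14]. Speed limits (rad/s): [2.79, 2.79, 3.14, 3.14, 3.14, 3.14].

INTERFACE

Orientations are given as a unit quaternion [x, y, z, w].
In Python, from workcell import bot gives the robot as it stands.
- The arm moves only by the tool carry_out, never from a script. Its argument "moves" is a list of rows, each a list of 5 numbers: the closure, from 0 (fully open) to 1 (shut), then the shift along the tool's x, y, z in mm, then the turn about the tool's z in degrees. In form: [[claw, tx, ty, tz, turn], ...]. A call has 1 to 8 rows; each row shifts and turns the pose as measured when the row begins, along the tool's axes as they then stand; what a row does not reach is not made up. A row lasts 1/12 s, in which the tool goes at most 41.7 mm and 7.16 degrees, less where a joint would pass 70% of its speed; a pose out of reach is approached as far as the arm can. A call is refused whole if a number of a shift passes 41.7 or a number of a turn 7.16, either way. A call with a gripper value outside its range is refused whole. The fingers move at their own pace and stop on an object; "newtons" is the grip in N (left out, the last holds). Time passes only in rows, so rows that do not move let the fingers close. It gives the time, the measured TCP pose, the force and the opening at its end, in the units of the state.
- bot.get_state(): the state, without advancing time (a new reading comes with each control period).
- bot.camera(name): name is "scene" or "side" or "wrist"; returns a dict with "frame" (384x512x3 uint8, blue, green, red), "K" (3x3 intrinsics, pixels), "R" (3x3) and "t" (3): a world point X has camera coordinates R X + t. Camera axes: x right, y down, z forward; pixel columns grow to the right and rows downward; lengths in m; the calibration is good to about 2 mm. A picture is of the moment at which its call begins. There is no depth.
- bot.hand_in(): hands the job in, once; it reports no verdict.
The state is a dict: "t": time; "joint_pos": joint angles; "joint_velocities": joint speeds; "joint_torque": joint torques, N m; "position": TCP position; "eef_rot": TCP orientation; "contact_force": force on the tool from outside, world axes, zero at the start; "wrist_torque": the same for the moment, N m; "width": finger opening in m.
Only numpy, scipy, OpenCV 4.12 (cv2) and the standard library are available. Lean on these libraries where they do the work, as an engineer would, in place of code of your own. Each camera call takes 0.05 s, during which the arm holds its last target.

## Working session

There is one attempt and no reset: what is moved stays moved. The work goes in short steps, Python scripts to look and compute and a tool call to move; the robot and the scene stay as the last step left them, time stands still between calls to the robot, and variables do not carry over. Pictures are saved under pics/ and viewed, and the job is handed in when it is done.

Besides the shell and the picture viewer there is one more tool, called after "Call:" in YAML: its name, and indented under it one key for each argument. carry_out: Moves the arm, as the interface text tells. Its arguments: {"type":"object","properties":{"moves":{"type":"array"},"newtons":{"type":"number"}},"required":["moves"]}

```bash
mkdir -p pics; ls
python3 - <<'E'
from workcell import bot
import cv2,pickle
s=bot.get_state();print(s)
d={}
for n in("scene","side","wrist"):
    c=bot.camera(n);d[n]=c;cv2.imwrite(f"pics/a_{n}.png",c["frame"]);print(n,c["K"],c["R"],c["t"])
pickle.dump(d,open("a.pkl","wb"))
E
```

```text
pics
{'t': 0.0, 'joint_pos': array([-1.27793447e-01,  4.87568484e-02,  9.75632386e-02,  1.62198214e+00,
       -1.75384441e-05,  1.44299779e+00]), 'joint_velocities': array([-1.79751111e-03,  6.01996754e-04,  3.29855638e-04,  3.10487894e-04,
        2.58740173e-03,  8.33347980e-05]), 'joint_torque': array([ 2.96208136e-04, -3.38780022e+01,  3.20016932e+01,  2.03766406e-02,
       -2.11149008e-04,  6.20949692e-06]), 'position': array([5.24384242e-01, 6.43761627e-05, 2.30096634e-01]), 'eef_rot': array([ 0.70710447,  0.70710809, -0.00073412, -0.00093625]), 'contact_force': array([-0.37382639,  0.76111191,  0.05246781]), 'wrist_torque': array([ 0.00996839,  0.00972183, -0.00066692]), 'width': 0.08574668308740863}
scene [[417.47993874   0.         253.19847266]
 [  0.         417.47993874 185.05191821]
 [  0.           0.           1.        ]] [[ 0.44548134 -0.89504853 -0.02084488]
 [-0.42863561 -0.19278286 -0.88266998]
 [ 0.78601393  0.40214786 -0.46953083]] [-0.20191492  0.31346269  1.14375451]
side [[426.65553106   0.         250.3063728 ]
 [  0.         426.65553106 196.91947216]
 [  0.           0.           1.        ]] [[-0.99671933 -0.0809163  -0.00176751]
 [-0.05162984  0.65248622 -0.75603974]
 [ 0.06232922 -0.75346817 -0.65452333]] [0.48862656 0.10346775 1.47158687]
wrist [[276.90124387   0.         252.87200201]
 [  0.         276.90124387 190.99432646]
 [  0.           0.           1.        ]] [[ 9.99995834e-01  9.88804572e-05 -2.88487314e-03]
 [ 9.98140422e-04 -9.49607019e-01  3.13441404e-01]
 [-2.70850255e-03 -3.13442978e-01 -9.49603161e-01]] [-0.52480332 -0.04072337  0.38089832]
```

View pics/a_scene.png

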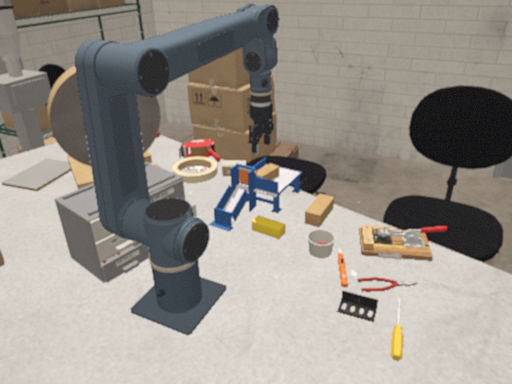

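View pics/a_side.png

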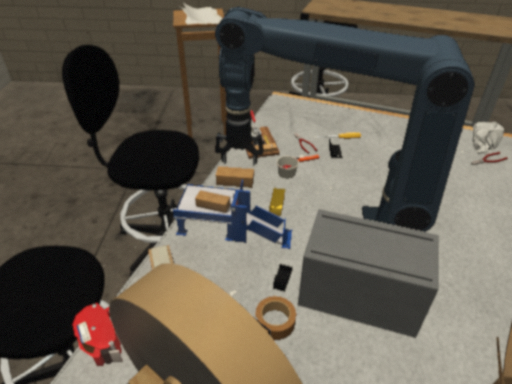

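View pics/a_wrist.png

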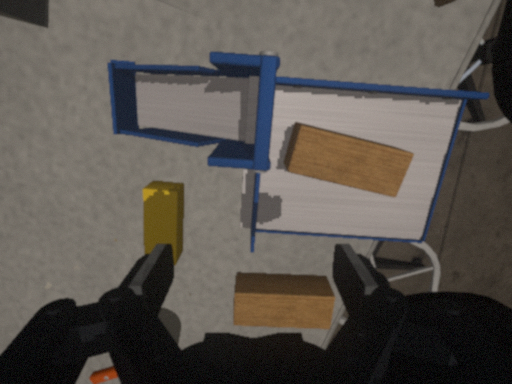

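The wrist view shows the chute, with the feed direction toward image left (world −x), the fence at the top (about row 88), and the block askew on the deck at about (350,158). I'll enlarge it to pick out points.

Run:
```python
import cv2,pickle
d=pickle.load(open("a.pkl","rb"))
f=d["wrist"]["frame"]
cv2.imwrite("pics/b1.png",cv2.resize(f[40:260,100:300],None,fx=4,fy=4,interpolation=cv2.INTER_CUBIC)[:600*1][:,:800])
cv2.imwrite("pics/b2.png",cv2.resize(f[70:220,290:490],None,fx=4,fy=4,interpolation=cv2.INTER_CUBIC))
```

```text
(no output)
```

View pics/b1.png

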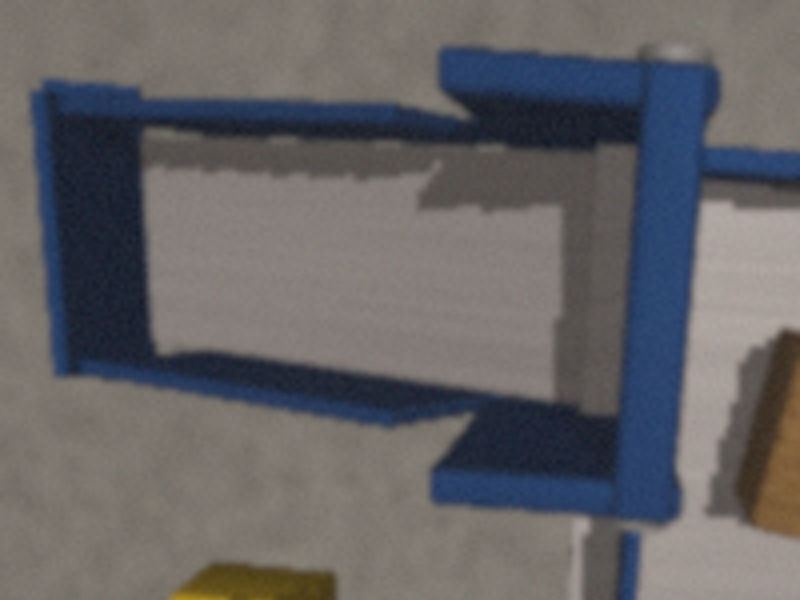

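View pics/b2.png

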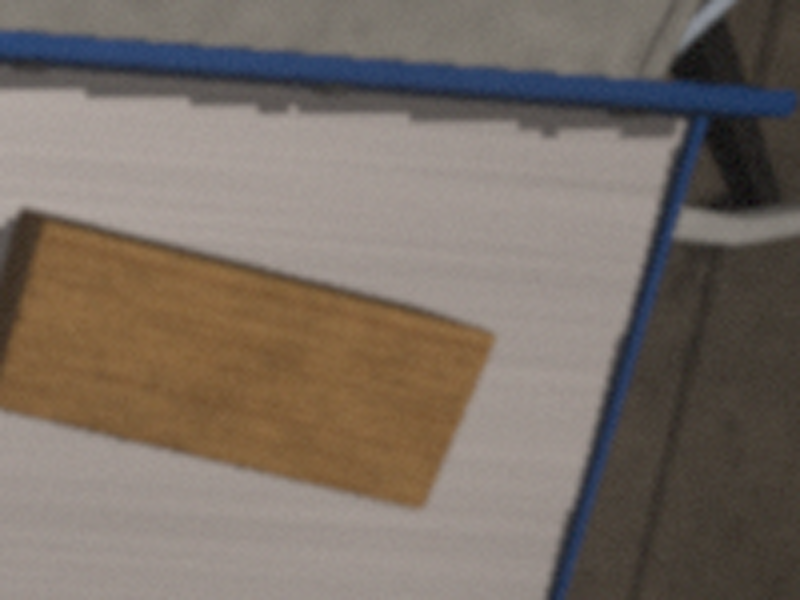

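```bash
cat > h.py <<'E'
import numpy as np
def ray(c,uv,z):
    R,t,K=c["R"],c["t"],c["K"]
    C=-R.T@t; d=R.T@np.linalg.inv(K)@np.array([uv[0],uv[1],1.])
    return (C+d*(z-C[2])/d[2])
def proj(c,X):
    p=c["K"]@(c["R"]@np.array(X)+c["t"]); return p[:2]/p[2]
E
python3 - <<'E'
import pickle,numpy as np
from h import *
d=pickle.load(open("a.pkl","rb"));c=d["wrist"]
print("cam",-c["R"].T@c["t"])
a=lambda p,o:((p[0]+.5)/4-.5+o[0],(p[1]+.5)/4-.5+o[1])
o1=(100,40);o2=(290,70)
for n,p,o,z in [("barTL",(642,62),o1,.164),("barTR",(705,66),o1,.164),("barBL",(616,515),o1,.164),("barBR",(680,515),o1,.164),
 ("fenceA",(0,58),o2,.11),("fenceB",(790,112),o2,.11),("lipA",(705,118),o2,.084),("lipB",(555,600),o2,.084),
 ("stopT",(37,92),o1,.062),("stopB",(58,372),o1,.062),("cheekTi",(472,92),o1,.162),("cheekT",(440,48),o1,.162),("cheekB",(432,500),o1,.162),
 ("bFl",(40,222),o2,.12),("bRl",(493,333),o2,.12),("bRr",(425,508),o2,.12),("bFr",(-3,405),o2,.12)]:
    print(n,np.round(ray(c,a(p,o),z)[:2]*1e3,1))
f=c["frame"]
E
```

```text
cam [0.52587345 0.0807706  0.37295265]
barTL [530.2 109.6]
barTR [541. 109.]
barBL [525.9  30.2]
barBR [538.2  30.2]
fenceA [557.7  93.8]
fenceB [735.4  82.5]
lipA [735.6  81.2]
lipB [724.3 -48.6]
stopT [377.1 116.8]
stopB [371.4  46. ]
cheekTi [500.7 105.2]
cheekT [495.5 112.1]
cheekB [490.1  32.7]
bFl [566.8  59.2]
bRl [672.1  34.3]
bRr [663.4  -8.3]
bFr [559.   17.2]
```

Call:
carry_out:
  moves:
    - [0.4, 0, 0, 0, 3.8]
    - [0.4, -8, 30, 0, 0]
    - [0.4, -8, 30, 0, 0]
    - [0.4, -8, 28, 0, 0]
    - [0.4, 0, 0, 0, 0]

```text
t: 0.57
position: [0.6083, -0.0295, 0.2226]
eef_rot: [0.731, 0.683, -0.005, -0.006]
contact_force: [-0.3, 0.3, -1.5]
width: 0.0511
```

```bash
cat >> h.py <<'E'
O=np.array([533.8,69.3]);F=np.array([-.9978,.0663]);G=np.array([-.0663,-.9978])
def ch(p):
    r=np.array(p[:2])*1e3-O; return np.round([r@F,r@G],1)
def st(s):
    from scipy.spatial.transform import Rotation as Ro
    R=Ro.from_quat(s["eef_rot"]).as_matrix()
    print("t",round(s["t"],2),"chute",ch(s["position"]),"z",round(s["position"][2]*1e3,1),"tooly",R[:,1].round(3),"toolz",R[:,2].round(3),"F",np.round(s["contact_force"],1),"w",round(s["width"]*1e3,1))
E
python3 - <<'E'
from workcell import bot
from h import *
st(bot.get_state())
E
```

```text
t 0.57 chute [-80.9  93.6] z 222.6 tooly [ 0.998 -0.068 -0.015] toolz [-0.015  0.002 -1.   ] F [-0.3  0.3 -1.5] w 51.1
```

Call:
carry_out:
  moves:
    - [0.4, -2, 4, 36, 0]
    - [0.4, 0, 0, 36, 0]
    - [0.4, 0, 0, 34, 0]
    - [0.4, 0, 0, 18, 0]
    - [0.4, 0, 0, 0, 0]

```text
t: 0.98
position: [0.612, -0.0323, 0.0929]
eef_rot: [0.731, 0.682, -0.004, -0.006]
contact_force: [-0.7, -0.3, -0.4]
width: 0.0513
```

Run:
```python
from workcell import bot
import cv2
from h import *
st(bot.get_state())
c=bot.camera("wrist");cv2.imwrite("pics/c.png",c["frame"])
c=bot.camera("side");cv2.imwrite("pics/c2.png",cv2.resize(c["frame"][140:290,150:350],None,fx=4,fy=4))
```

```text
t 0.98 chute [-84.8  96.2] z 92.9 tooly [ 0.997 -0.069 -0.015] toolz [-0.015  0.003 -1.   ] F [-0.7 -0.3 -0.4] w 51.3
```

View pics/c.png

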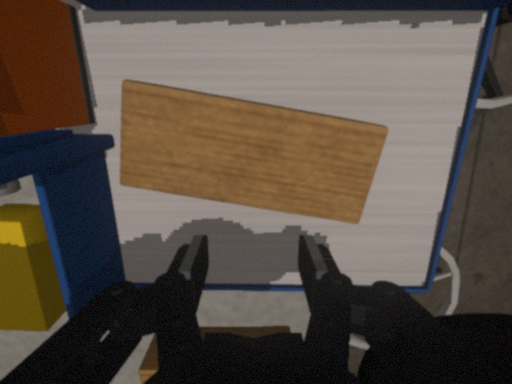

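View pics/c2.png

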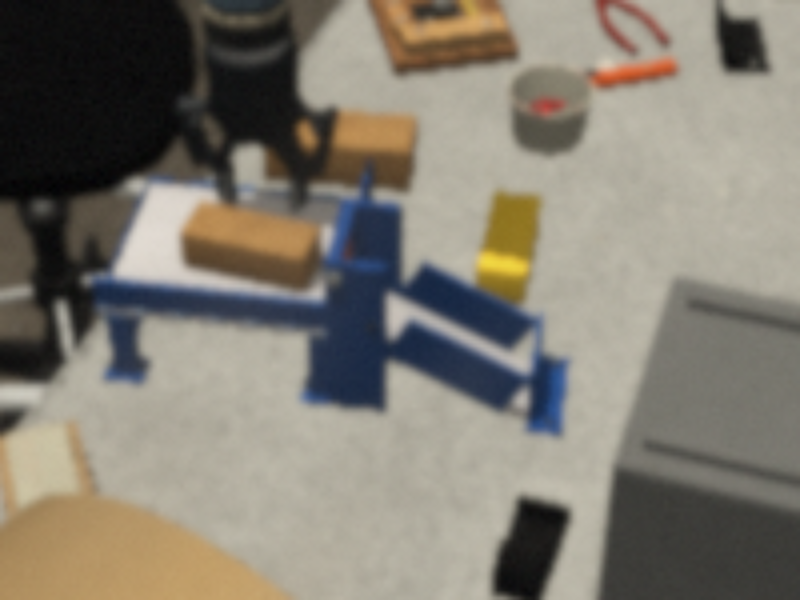

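The wrist view shows the fingers (tips near (200,240) and (310,240)) standing on the open side of the block, clear of it. I'll push toward the fence.

Call:
carry_out:
  moves:
    - [0.4, 8, 0, 0, 0]
    - [0.4, 8, 0, 0, 0]
    - [0.4, 7, 0, 0, 0]
    - [0.4, 7, 0, 0, 0]
    - [0.4, 7, 0, 0, 0]
    - [0.4, 7, 0, 0, 0]
    - [0.4, 7, 0, 0, 0]
    - [0.4, 5, 0, 0, 0]

```text
t: 1.75
position: [0.6251, 0.0286, 0.1102]
eef_rot: [0.731, 0.682, 0.004, 0.004]
contact_force: [0.0, -0.1, -0.7]
width: 0.0511
```

Run:
```python
from workcell import bot
import cv2
from h import *
st(bot.get_state())
c=bot.camera("wrist");cv2.imwrite("pics/d.png",c["frame"])
```

```text
t 1.75 chute [-93.8  34.5] z 110.2 tooly [ 0.998 -0.069  0.011] toolz [ 0.011 -0.001 -1.   ] F [ 0.  -0.1 -0.7] w 51.1
```

View pics/d.png

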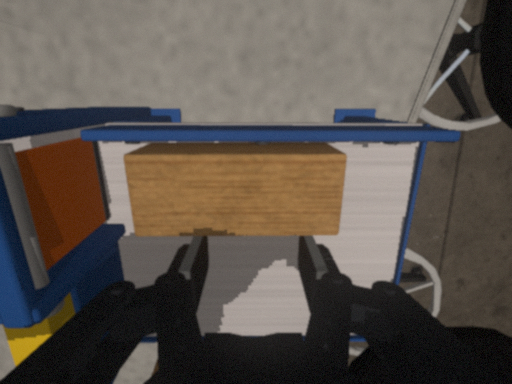

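The block is now parallel to the fence with a gap of only a few mm (rear top edge at row 145). The tool has risen, so I'll lower it and finish the press.

Call:
carry_out:
  moves:
    - [0.4, -3, -8, 6, 0]
    - [0.4, 0, 0, 7, 0]
    - [0.4, 4, 0, 0, 0]
    - [0.4, 3, 0, 0, 0]

```text
t: 2.13
position: [0.618, 0.0333, 0.0971]
eef_rot: [0.731, 0.682, 0.003, 0.006]
contact_force: [-3.5, -7.9, 7.5]
width: 0.0513
```

Run:
```python
from workcell import bot
from h import *
st(bot.get_state())
```

```text
t 2.13 chute [-86.4  30.3] z 97.1 tooly [ 0.998 -0.068  0.012] toolz [ 0.012 -0.005 -1.   ] F [-3.5 -7.9  7.5] w 51.3
```

Call:
carry_out:
  moves:
    - [0.4, 2, 0, -1, 0]
    - [0.4, 2, 0, 0, 0]
    - [0.4, 0, 0, 0, 0]

```text
t: 2.38
position: [0.6179, 0.0329, 0.0977]
eef_rot: [0.732, 0.681, -0.002, 0.009]
contact_force: [1.4, 0.3, -0.3]
width: 0.0518
```

Run:
```python
from workcell import bot
import cv2
from h import *
st(bot.get_state())
c=bot.camera("wrist");cv2.imwrite("pics/e.png",c["frame"])
c=bot.camera("side");cv2.imwrite("pics/e2.png",cv2.resize(c["frame"][140:290,150:350],None,fx=4,fy=4))
```

```text
t 2.38 chute [-86.4  30.7] z 97.7 tooly [ 0.997 -0.073  0.01 ] toolz [ 0.009 -0.015 -1.   ] F [ 1.4  0.3 -0.3] w 51.8
```

View pics/e.png

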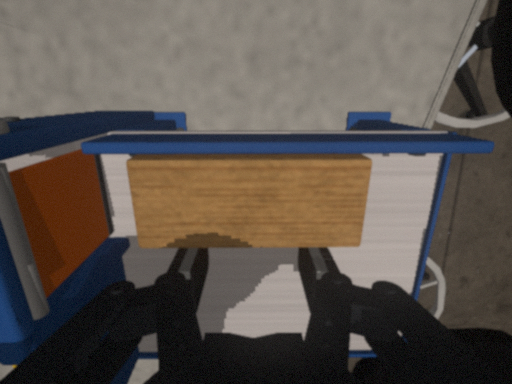

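View pics/e2.png

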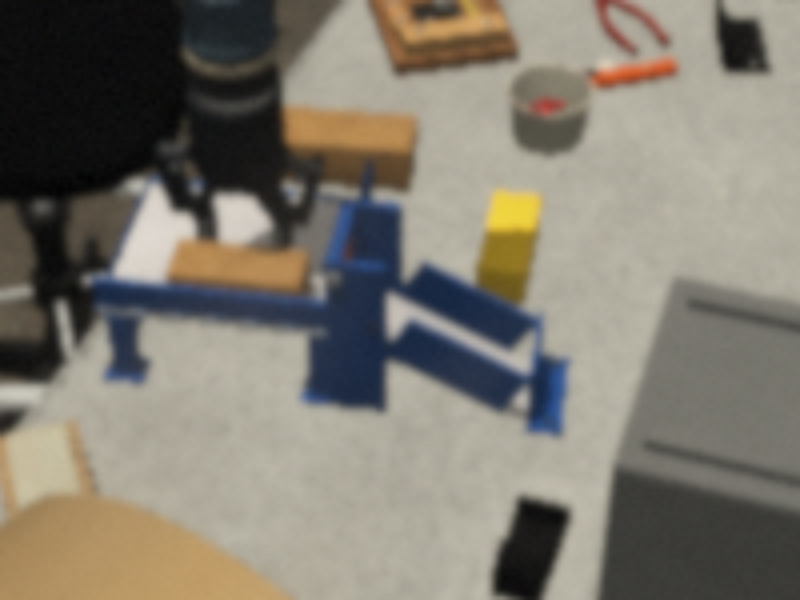

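The block looks parallel to the fence in the wrist view (lower edge at row 247, from column 138 to 360). I'll check the gap numerically.

Run:
```python
from workcell import bot
import cv2
from h import *
c=bot.camera("wrist");f=c["frame"]
hsv=cv2.cvtColor(f,cv2.COLOR_BGR2HSV)
m=cv2.inRange(hsv,(8,90,70),(25,255,255));m[:150]=0;m[252:]=0
n,l,s,_=cv2.connectedComponentsWithStats(m);k=1+s[1:,4].argmax();print(s[k])
cn=max(cv2.findContours((l==k).astype('uint8'),0,1)[0],key=cv2.contourArea)
# lower edge, upper edge per column
for u in (150,180,210,240,280,320,345):
    v=np.where(l[:,u]==k)[0]
    b=np.where((hsv[100:165,u,0]>100)&(hsv[100:165,u,1]>120)&(hsv[100:165,u,2]>70))[0]+100
    print(u,v.min(),v.max(),ch(ray(c,(u,v.min()-.5),.12)),ch(ray(c,(u,v.max()+.5),.12)),"fence",ch(ray(c,(u,b.max()+.5),.11)))
for v0 in (180,220):
    u=np.where(l[v0]==k)[0];print(ch(ray(c,(u.min()-.5,v0),.12)),ch(ray(c,(u.max()+.5,v0),.12)))
```

```text
[  127   155   244    94 21584]
150 156 248 [-42.9 -27.7] [-37.   18.3] fence [-39.3 -26.6]
180 155 246 [-55.9 -28.1] [-51.7  17.4] fence [-53.4 -26.5]
210 155 247 [-69. -28.] [-66.4  18.1] fence [-67.5 -26.9]
240 155 247 [-82.  -27.9] [-81.   18.3] fence [-81.6 -26.8]
280 155 247 [-99.5 -27.7] [-100.7   18.5] fence [-100.5  -26.6]
320 155 247 [-117.   -27.6] [-120.4   18.8] fence [-119.5  -26.5]
345 155 246 [-128.   -27.5] [-132.7   18.3] fence [-131.3  -26.4]
[-31.9 -16.7] [-139.8  -15.7]
[-31.7   3. ] [-139.6    4.1]
```

The block is flush on the fence (face y ≈ −27.7 against fence −26.6, and parallel to it), spanning x −32 to −140. Next I'll retreat, lift, and go behind it with the tool turned 90°, so that the narrow finger side pushes.

Call:
carry_out:
  moves:
    - [0.4, -14, 0, 0, 0]
    - [0.4, -4, 0, -30, 0]
    - [1, 0, 5, -35, 0]
    - [1, 0, 30, -20, 0]
    - [1, 20, 32, 0, 0]
    - [1, 20, 25, 0, 0]
    - [1, 10, 0, 0, 0]
    - [1, 0, 0, 0, 0]

```text
t: 3.2
position: [0.711, 0.0565, 0.18]
eef_rot: [0.733, 0.68, -0.002, 0.003]
contact_force: [-0.9, 0.9, 0.5]
width: -0.0001
```

Call:
carry_out:
  moves:
    - [1, 0, 0, 0, -7.1]
    - [1, 0, 0, 0, -7.1]
    - [1, 0, 0, 0, -7.1]
    - [1, 0, 0, 0, -7.1]
    - [1, 0, 0, 0, -7.1]
    - [1, 0, 0, 0, -7.1]
    - [1, 0, 0, 0, -7.1]

```text
t: 3.78
position: [0.7048, 0.0515, 0.18]
eef_rot: [0.374, 0.927, -0.005, -0.001]
contact_force: [0.1, -0.2, -0.6]
width: -0.0001
```

Call:
carry_out:
  moves:
    - [1, 0, 0, 0, -7.1]
    - [1, 0, 0, 0, -7.1]
    - [1, 0, 0, 0, -7.1]
    - [1, 0, 0, 0, -7.1]
    - [1, 0, 0, 0, -7.1]
    - [1, 0, 0, 0, -3]
    - [1, 0, 0, 0, 0]

```text
t: 4.37
position: [0.6963, 0.0442, 0.1834]
eef_rot: [0.042, 0.999, -0.004, -0.004]
contact_force: [0.3, 0.3, 0.4]
width: 0.0
```

Run:
```python
from workcell import bot
from h import *
s=bot.get_state();st(s);print(s["joint_pos"])
```

```text
t 4.37 chute [-163.8   14.2] z 183.4 tooly [ 0.084  0.996 -0.009] toolz [-0.009 -0.008 -1.   ] F [0.3 0.3 0.4] w 0.0
[-0.02892101  0.53154177  0.59300147  1.64082761 -0.00810189  0.0552775 ]
```

Call:
carry_out:
  moves:
    - [1, -9, 19, 0, -1]
    - [1, 0, 0, 25, 0]
    - [1, 0, 0, 30, 0]
    - [1, 0, 0, 18, 0]
    - [1, 0, 0, 0, 0]

```text
t: 4.78
position: [0.7048, 0.0583, 0.1131]
eef_rot: [0.038, 0.999, -0.004, -0.001]
contact_force: [-0.1, 1.6, -0.4]
width: -0.0002
```

Run:
```python
from workcell import bot
import cv2
from h import *
s=bot.get_state();st(s)
c=bot.camera("wrist");cv2.imwrite("pics/f.png",c["frame"])
c=bot.camera("side");cv2.imwrite("pics/f2.png",cv2.resize(c["frame"][140:290,150:350],None,fx=4,fy=4))
```

```text
t 4.78 chute [-171.4   -0.3] z 113.1 tooly [ 0.076  0.997 -0.008] toolz [-0.003 -0.008 -1.   ] F [-0.1  1.6 -0.4] w -0.2
```

View pics/f.png

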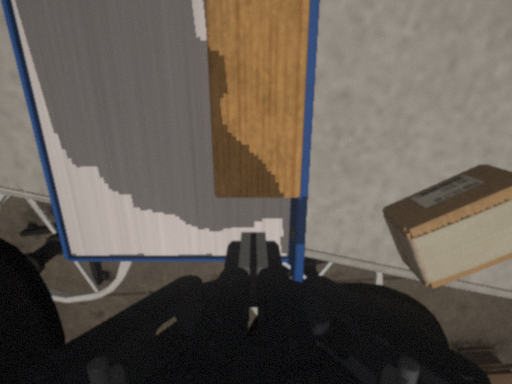

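View pics/f2.png

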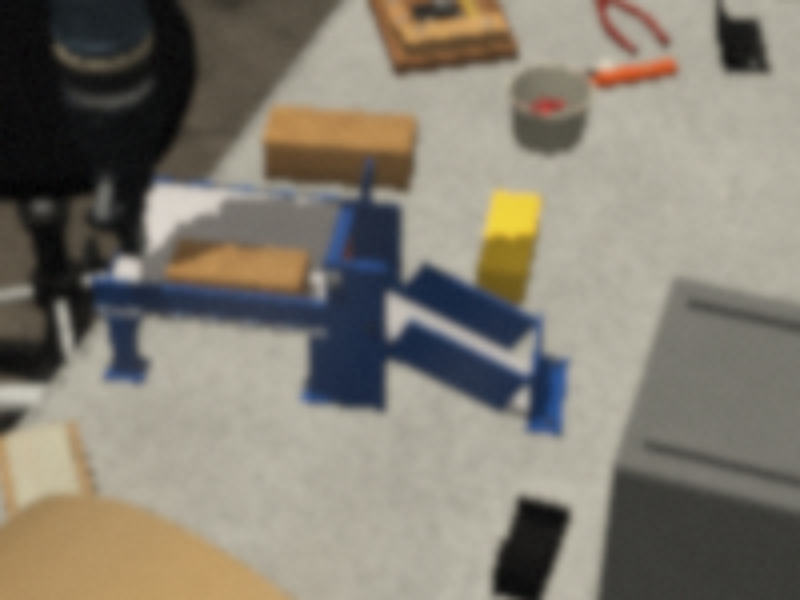

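The fingers stand behind the block's rear end and are clear of everything. I'll lower slightly and start the push.

Call:
carry_out:
  moves:
    - [1, 0, 4, 9, -0.5]
    - [1, 8, 0, 0, 0]
    - [1, 8, 0, 0, 0]
    - [1, 6, 0, 0, 0]
    - [1, 6, 0, 0, 0]

```text
t: 5.3
position: [0.6826, 0.0638, 0.1151]
eef_rot: [0.034, 0.999, -0.004, 0.008]
contact_force: [-0.8, 0.3, -0.6]
width: 0.0003
```

Run:
```python
from workcell import bot
from h import *
s=bot.get_state();st(s)
```

```text
t 5.3 chute [-148.8   -4.4] z 115.1 tooly [ 0.069  0.998 -0.007] toolz [ 0.016 -0.008 -1.   ] F [-0.8  0.3 -0.6] w 0.3
```

Call:
carry_out:
  moves:
    - [1, -4, 0, 6, 0]
    - [1, 0, 0, 6, 0]
    - [1, 6, 0, 2.5, 0]
    - [1, 6, 0, 2.5, 0]
    - [1, 6, 0, 2.5, 0]
    - [1, 6, 0, 2.5, 0]

```text
t: 5.8
position: [0.6672, 0.065, 0.0946]
eef_rot: [0.035, 0.999, -0.003, 0.014]
contact_force: [0.6, 0.2, -0.1]
width: 0.0001
```

Run:
```python
from workcell import bot
from h import *
s=bot.get_state();st(s)
```

```text
t 5.8 chute [-133.4   -4.5] z 94.6 tooly [ 0.069  0.998 -0.006] toolz [ 0.028 -0.008 -1.   ] F [ 0.6  0.2 -0.1] w 0.1
```

Call:
carry_out:
  moves:
    - [1, 7, 0, 0, 0]
    - [1, 7, 0, 0, 0]
    - [1, 7, 0, 0, 0]
    - [1, 7, 0, 0, 0]
    - [1, 7, 0, 0, 0]

```text
t: 6.22
position: [0.6325, 0.0671, 0.0923]
eef_rot: [0.035, 0.999, -0.003, 0.016]
contact_force: [0.8, 0.0, 1.5]
width: 0.0
```

Run:
```python
from workcell import bot
from h import *
s=bot.get_state();st(s)
```

```text
t 6.22 chute [-98.7  -4.4] z 92.3 tooly [ 0.07   0.998 -0.006] toolz [ 0.031 -0.008 -0.999] F [0.8 0.  1.5] w 0.0
```

Call:
carry_out:
  moves:
    - [1, 7, 0, -3, 0]
    - [1, 7, 0, -3, 0]
    - [1, 7, 0, -3, 0]
    - [1, 7, 0, -3, 0]

```text
t: 6.55
position: [0.6002, 0.0694, 0.1031]
eef_rot: [0.035, 0.999, -0.003, 0.014]
contact_force: [0.6, 0.8, 0.6]
width: 0.0
```

Run:
```python
from workcell import bot
import cv2
from h import *
s=bot.get_state();st(s)
c=bot.camera("wrist");cv2.imwrite("pics/g.png",c["frame"])
c=bot.camera("side");cv2.imwrite("pics/g2.png",cv2.resize(c["frame"][140:290,150:350],None,fx=4,fy=4))
```

```text
t 6.55 chute [-66.3  -4.5] z 103.1 tooly [ 0.07   0.998 -0.006] toolz [ 0.028 -0.008 -1.   ] F [0.6 0.8 0.6] w 0.0
```

View pics/g.png

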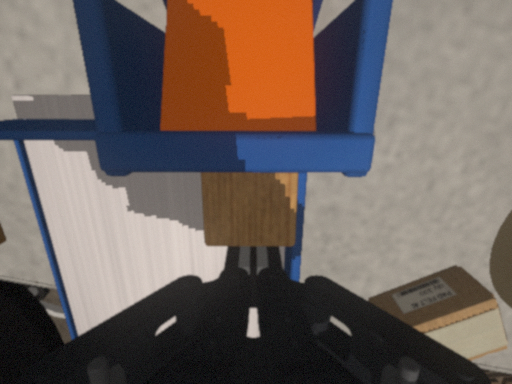

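View pics/g2.png

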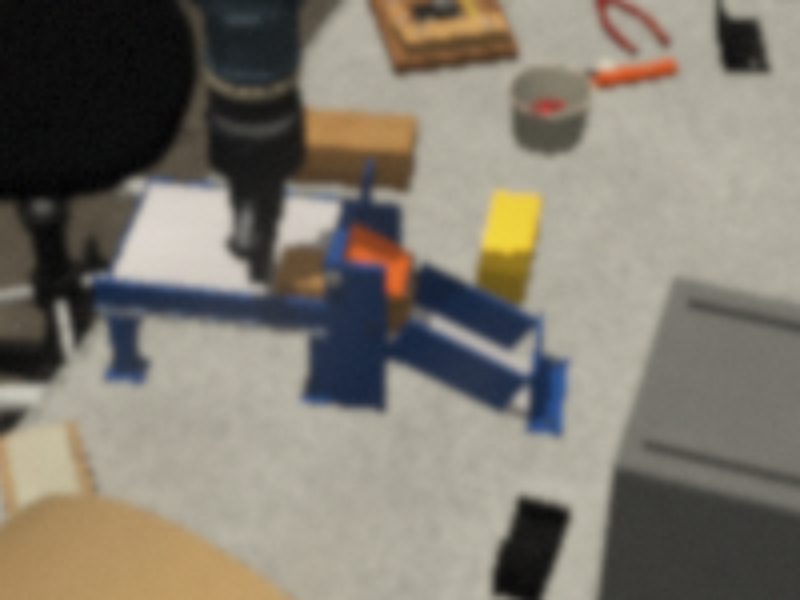

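The flap rides open on the block, whose rear is at about x −55 and straight on the fence. I'll push on gently, about 27 mm more.

Call:
carry_out:
  moves:
    - [1, 6, 0, -1, 0]
    - [1, 6, 0, -1, 0]
    - [1, 6, 0, 0, 0]
    - [1, 5, 0, 0, 0]
    - [1, 5, 0, 0, 0]

```text
t: 7.07
position: [0.5714, 0.0716, 0.106]
eef_rot: [0.035, 0.999, -0.003, 0.016]
contact_force: [-0.6, -0.1, 0.4]
width: 0.0001
```

Run:
```python
from workcell import bot
import cv2
from h import *
s=bot.get_state();st(s)
c=bot.camera("wrist");cv2.imwrite("pics/i.png",c["frame"])
c=bot.camera("side");cv2.imwrite("pics/i2.png",cv2.resize(c["frame"][140:290,150:350],None,fx=4,fy=4))
```

```text
t 7.07 chute [-37.3  -4.7] z 106.0 tooly [ 0.07   0.998 -0.005] toolz [ 0.032 -0.008 -0.999] F [-0.6 -0.1  0.4] w 0.1
```

View pics/i.png

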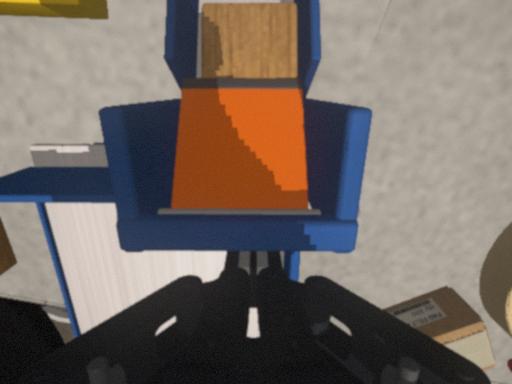

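View pics/i2.png

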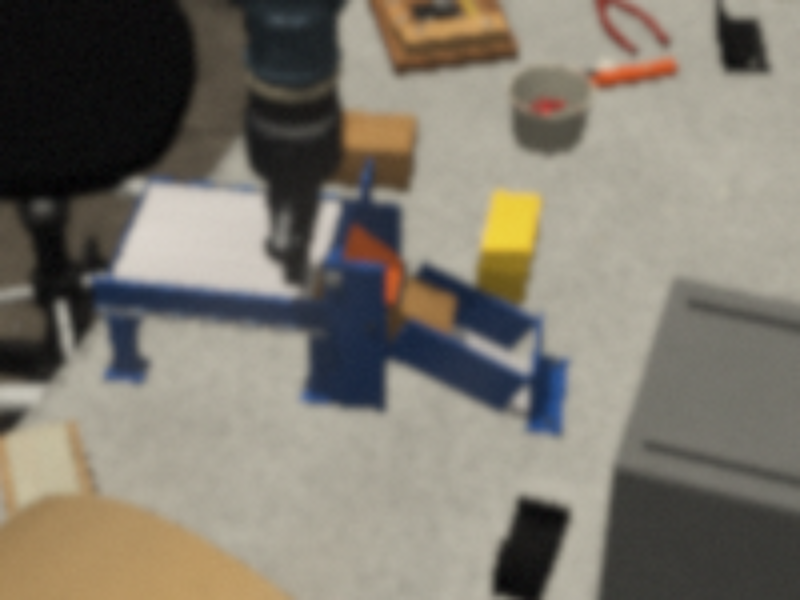

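The block has tipped and is sliding down the ramp. I'll withdraw the fingers back and up, then wait.

Call:
carry_out:
  moves:
    - [1, -15, 0, 0, 0]
    - [1, -25, 0, 0, 0]
    - [1, -20, 0, -20, 0]
    - [1, 0, 0, -35, 0]
    - [1, 0, 0, -35, 0]
    - [1, 0, 0, -20, 0]
    - [1, 0, 0, 0, 0]
    - [1, 0, 0, 0, 0]

```text
t: 7.83
position: [0.6262, 0.0681, 0.2139]
eef_rot: [0.035, 0.999, -0.004, 0.009]
contact_force: [-0.2, 1.1, -0.8]
width: 0.0
```

Call:
carry_out:
  moves:
    - [1, 0, 0, 0, 0]
    - [1, 0, 0, 0, 0]
    - [1, 0, 0, 0, 0]
    - [1, 0, 0, 0, 0]
    - [1, 0, 0, 0, 0]
    - [1, 0, 0, 0, 0]
    - [1, 0, 0, 0, 0]
    - [1, 0, 0, 0, 0]

```text
t: 8.5
position: [0.6221, 0.0681, 0.2044]
eef_rot: [0.035, 0.999, -0.004, 0.001]
contact_force: [-1.3, 0.3, 0.3]
width: 0.0
```

Call:
carry_out:
  moves:
    - [1, 0, 0, 0, 0]
    - [1, 0, 0, 0, 0]
    - [1, 0, 0, 0, 0]
    - [1, 0, 0, 0, 0]

```text
t: 8.83
position: [0.622, 0.0681, 0.2042]
eef_rot: [0.035, 0.999, -0.004, 0.001]
contact_force: [0.4, -0.0, -1.6]
width: 0.0003
```

Run:
```python
from workcell import bot
import cv2
from h import *
s=bot.get_state();st(s)
c=bot.camera("wrist");cv2.imwrite("pics/j.png",c["frame"])
for x,z in ((99,57),(0,84)):
  P=O+x*F; print("exp",proj(c,[P[0]/1e3,P[1]/1e3,z/1e3]))
c=bot.camera("side");cv2.imwrite("pics/j2.png",cv2.resize(c["frame"][140:290,150:350],None,fx=4,fy=4))
for x,z in ((99,57),):
  P=O+x*F-4*G; p=proj(c,[P[0]/1e3,P[1]/1e3,z/1e3]);print("exp side crop",(p-[150,140])*4)
```

```text
t 8.83 chute [-88.1  -4.7] z 204.2 tooly [ 0.07   0.998 -0.008] toolz [ 0.002 -0.008 -1.   ] F [ 0.4 -0.  -1.6] w 0.3
exp [247.82201564 -30.95140724]
exp [248.07320825  89.15574134]
exp side crop [459.94127185 337.2970933 ]
```

View pics/j.png

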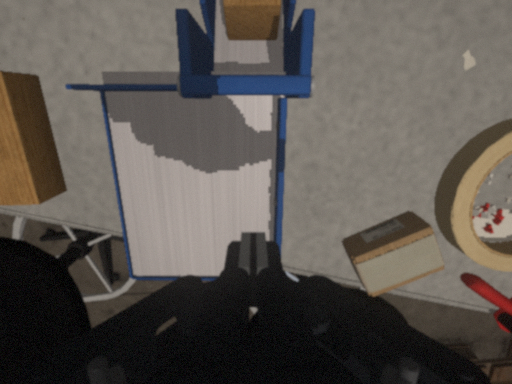

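View pics/j2.png

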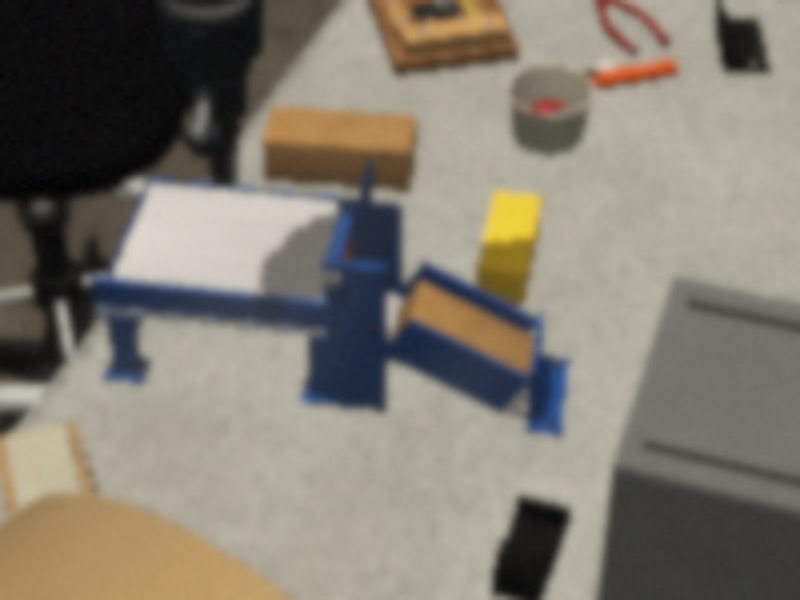

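The block rests on the ramp against the stop (side crop ≈ (465,325)). The flap no longer shows on the ramp side, so it hangs shut. The tub, cutter and saddle are where they were in earlier side views, and the tool is free. I'll hand in.

Run:
```python
from workcell import bot
print(bot.hand_in())
```

```text
the job is handed in; nothing more can be done
None
```

The block is in the chute, resting on the ramp against the end stop. The job was handed in at about 9 s of the 43 s allowed.

- **Sideways push:** I pushed the block with both fingers until it lay flat along the fence. A camera check put its fence-side face parallel to the fence at chute y ≈ −27.7 mm, against −26.6 mm for the fence, which is contact within calibration error.
- **Feed push:** With the fingers shut, I pushed its rear end along the fence through the flap. It tipped over the deck's edge and slid down by itself, and I then drew the fingers back and up.
- **Final pictures:**
    - The block's position agrees roughly with the expected resting point: (465,325) in the side-view crop, against an expected (460,337).
    - No orange shows on the ramp side any more, so I take the flap as shut; I did not measure its angle.
    - The tub, box cutter and saddle look unmoved. The tape roll was not checked in the last pictures, but the arm never went near it.
- **Forces:** The highest readings I saw were about 8 N on any one axis, during the press against the fence. The force is only read at the end of each move call, so brief peaks between readings were not seen.
- **Disagreement:** The tool's height drifted by up to about 17 mm during the pushes, and I corrected it along the way.

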